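# Uncover a mirror cell and nudge it home in a three-point nest

### The arm

A 6-joint arm with a two-finger parallel gripper is mounted at the origin on a cart in front of the work surface, level with it; the furniture and walls round the work are solid. World frame = base frame: x ahead of the robot, y to its left, z up, the work surface at z = 0. Lengths are in m, angles in rad, forces in N, time in s.
With the tool pointing down it reaches from about 0.25 to 0.775 m from the base axis. Payload 4 kg.
Tool frame: the origin (TCP) lies at the centre of the arm's flange, where the gripper is bolted on; the fingertips stand 199 mm ahead of it and the grasp point (between the pads) lies 180 mm ahead of it; z points along the fingers, y is the line along which they close (so a half turn about z gives the same grasp; the last joint's range is limited). The gripper opens to 94 mm and grips with 3 to 60 N. Pads are 16 mm wide; open, the fingers measure 119 mm over their backs; the gripper's body (75 mm by 177 mm) begins 78 mm behind the grasp point.
Start: joints at [1.023, 0.087, 1.371, -0, 1.684, -0.103], TCP at [0.237, 0.496, 0.405] pointing down, gripper open.
Joint ranges: [-3.1, 3.1], [-0.76, 2.03], [0.27, 2.55], [-1.08, 4.22], [0.17, 2.65], [-2.57, 2.57]. Speed limits (rad/s): [2.79, 2.79, 3.14, 3.14, 3.14, 3.14].

### API

Orientations are given as [roll, pitch, yaw] about the fixed x, y, z axes, in that order (R = Rz(yaw) Ry(pitch) Rx(roll)).
In Python, from bench import robot, eyes, models gives the robot as it stands.
- The arm moves only by the tool step_arm, never from a script. Its argument "commands" is a list that holds one entry, the list of rows, each a list of 7 numbers: the shift along the tool's x, y, z in mm, then the turn, a rotation vector about the tool's x, y, z in rad, then the finger opening in mm, from 0 to 94. In form: [[[tx, ty, tz, wx, wy, wz, gripper], ...]]. A call has 1 to 20 rows; each row shifts and turns the commanded pose from where the row before left it, along the tool's axes as they then stand; what a row does not reach is not made up. A row lasts 1/8 s, in which the tool goes at most 62.5 mm and 10.7 degrees, less where a joint would pass 70% of its speed; a pose out of reach is approached as far as the arm can. A call is refused whole if a number of a shift passes 62.5 or a number of a turn 0.188, either way. A call with a gripper value outside its range is refused whole. The fingers move at their own pace and stop on an object; the grip force is fixed at half the most. Time passes only in rows, so rows that do not move let the fingers close. It gives the time, the measured TCP pose, the force, the opening and the grip force at its end, in the units of the state.
- robot.get_obs(): the state, without advancing time (a new reading comes with each control period).
- eyes.snapshot(name): name is "side" or "top"; returns a dict with "color" (384x512x3 uint8, red, green, blue), "camera_matrix" (3x3 intrinsics, pixels), "D" ([k1, k2, p1, p2, k3] as OpenCV has them; the pictures are not rectified), "eye" and "rotation" of the camera in the world. Camera axes: x right, y up, looking along -z (the intrinsics and any distortion apply to the point x, -y, -z); pixel columns grow to the right and rows downward; lengths in m; the calibration is good to about 2 mm. A picture is of the moment at which its call begins. There is no depth.
- robot.close_job(): hands the job in; it is judged then, once.
Trained networks look in a picture, given as the dict that the camera call returned (one of the last four; its "shot" number tells which), for a name from the list of things; names that differ only in an ending like _2 or _b are one class to them, and where a whole thing is asked for, a point or a joint stands for the part that bears it (a point fixed in the world has none). Each returns a list of dicts, best first, with "confidence" (0 to 1); they miss things now and then, are a little off and sometimes report something else, mostly with a low value. They report only what shows in the picture. A call takes as long as a camera call. They do not tell look-alikes from the thing itself.
- models.masks_of(picture, query): "mask" (384x512 bool, what is visible of it) and "xy" ([column, row] in pixels, amid what is visible of it).
- models.tip_of(picture, query): "xy" ([column, row] in pixels: a listed point, or the origin of a listed thing).
The state is a dict: "time": time; "joint_positions": joint angles; "qvel": joint speeds; "joint_torque": joint torques, N m; "tool_pos": TCP position; "ee_rot": TCP orientation; "wrist_force": force on the tool from outside, world axes, zero at the start; "wrist_torque": the same for the moment, N m; "width": finger opening in m; "finger_force": force on a finger pad.
Only numpy, scipy, OpenCV 4.12 (cv2) and the standard library are available. Lean on these libraries where they do the work, as an engineer would, in place of code of your own. Each camera call takes 0.05 s, during which the arm holds its last target. There are 200 camera calls.

### The job

Lift the blue dust cover off the round mirror cell and set it down flat, knob up, wholly on the cork mat. Then slide the cell gently along the metal plate, never lifting it, past the orange spring roller until it is fully home: touching both steel pins, with the roller snapped in behind it and holding it there. Do not knock the dropper bottle or the spare eyepiece.

Things in the scene. Friction and masses are not known exactly. Their poses are not given: they have to be found in the camera images.
- nest: Fixed aluminium plate, flat top 12 mm above the desk. Origin on its underside below the seat centre; x is the direction in which the cell slides in, y to the left of that. Plate x -180 to +70, y -60 to +60 mm, with a lobe for the plunger housing at x -65 to +45, out to y +101. Nothing on it stands over 43 mm above the desk. The cell starts at x -125 to -100, y -15 to +15 mm.
- seat (a point): Point on the top face of the plate where the centre of the cell's underside lies when it is home in three-point contact; same axes as the nest.
- housing (a point): Centre of the top face of the plunger's dark housing, a fixed block on the plate, 36 mm along nest x, 28 along y, 28 high.
- pin_end: Fixed upright steel pin, 16 mm diameter, domed, 30 mm high, on the plate at nest x +48, y -13 mm: the end stop. Origin on its axis at the plate's top.
- pin_side: Fixed upright steel pin, 16 mm diameter, domed, 30 mm high, on the plate at nest x -21, y -45 mm: one side of the gate that the cell passes. Origin on its axis at the plate's top.
- roller: Orange roller, 16 mm diameter, 22 mm high, on a spring plunger opposite pin_side. Origin on its axis, at the plate's top. Rests at nest x -21, y +35 mm; moves along nest +y only, up to 22 mm, 450 N/m. The cell pushes it 19 mm out (9 N) to pass, then it springs in behind the cell to y +45 and holds it on both pins with 4 to 5 N. Pushed short of that, the cell stays in the gate or comes back out.
- cell: Mirror cell: dark steel disc, 84 mm diameter, 26 mm high, about 0.22 kg, pale recessed mirror on top; too wide to grip, it is pushed at its rim. Origin at the centre of its underside, z up. At the start it lies on the plate beneath the cover.
- cover: Blue plastic dust cover, an inverted cap 98 mm across, inside 92, 17 mm high, 0.08 kg. Origin at the centre of the skirt's lower edge, z up. White round knob on top, 26 mm diameter, 24 to 42 mm above the origin (14 mm neck below it). At the start it rests over the cell, skirt edge 12 mm above the plate, and lifts straight off. It is too wide to pass the pins and roller.
- mat: Fixed round cork mat, 150 mm diameter, 4 mm thick, on the desk to the right. Origin at the centre of its underside.
- dropper_bottle: Loose small brown dropper bottle, 29 mm diameter, 102 mm high, standing near the back of the desk. Origin at the centre of its underside.
- spare_eyepiece: Loose black spare eyepiece, 39 mm diameter, 46 mm high, standing left of the nest. Origin at the centre of its underside.
There are look-alikes about, which are no part of the job. Of the things that look like the cover, the middle-sized one is meant.

How it is judged:
By the outcome, as a careful person would: the job done as asked, in the order asked, and still so for the second after the job is handed in, with the robot touching nothing.
It also fails if it takes over 50 s, if anything falls off the work surface, if the arm or the gripper's body presses on something with over 40 N, if the wrist force passes 120 N, or if a joint passes its speed limit or range.

## Working session

There is one attempt and no reset: what is moved stays moved. The work goes in short steps, Python scripts to look and compute and a tool call to move; the robot and the scene stay as the last step left them, time stands still between calls to the robot, and variables do not carry over. Pictures are saved under pics/ and viewed, at most 10 in all, crops included, and the job is handed in when it is done.

Besides the shell and the picture viewer there is one more tool, called after "Emit:" by a JSON object that holds its "api" and its "payload", one argument or row to a line. step_arm: Moves the arm, as the interface text tells. Its arguments: {"type":"object","properties":{"commands":{"type":"array"}},"required":["commands"]}

```bash
mkdir -p pics
cat > h.py <<'E'
import numpy as np, cv2
from bench import robot, eyes, models
def ray(p,xy):
    u=cv2.undistortPoints(np.array([[xy]],float),np.array(p["camera_matrix"]),np.array(p["D"]))[0,0]
    d=np.array(p["rotation"])@np.array([u[0],-u[1],-1]); return np.array(p["eye"]),d
def at(p,xy,z):
    e,d=ray(p,xy); return e+d*(z-e[2])/d[2]
def proj(p,X):
    c=np.array(p["rotation"]).T@(np.array(X,float)-np.array(p["eye"])); c=c*[1,-1,-1]
    return cv2.projectPoints(c.reshape(1,1,3),np.zeros(3),np.zeros(3),np.array(p["camera_matrix"]),np.array(p["D"]))[0].ravel()
E
python3 - <<'E'
from h import *
a=eyes.snapshot("top"); b=eyes.snapshot("side")
im=[cv2.resize(x["color"][:,:,::-1],(800,600)) for x in (a,b)]
cv2.imwrite("pics/t.png",im[0]); cv2.imwrite("pics/s.png",im[1])
Z=dict(seat=.012,housing=.040,pin_end=.012,pin_side=.012,roller=.012,cover=.024,mat=0,dropper_bottle=0,spare_eyepiece=0,nest=0)
for p,n in((a,"top"),(b,"side")):
    print(n,p["eye"])
    for q,z in Z.items():
        print(q,[(round(r["confidence"],2),np.round(r["xy"]).tolist(),np.round(at(p,r["xy"],z)[:2],4).tolist()) for r in models.tip_of(p,q)[:4]])
print(robot.get_obs())
E
```

```text
top [0.5035886  0.01574649 1.38753603]
seat []Traceback (most recent call last):
  File "<stdin>", line 9, in <module>
  File "h.py", line 7, in at
    e,d=ray(p,xy); return e+d*(z-e[2])/d[2]
                                       ~^^^
IndexError: invalid index to scalar variable.
```

View pics/t.png

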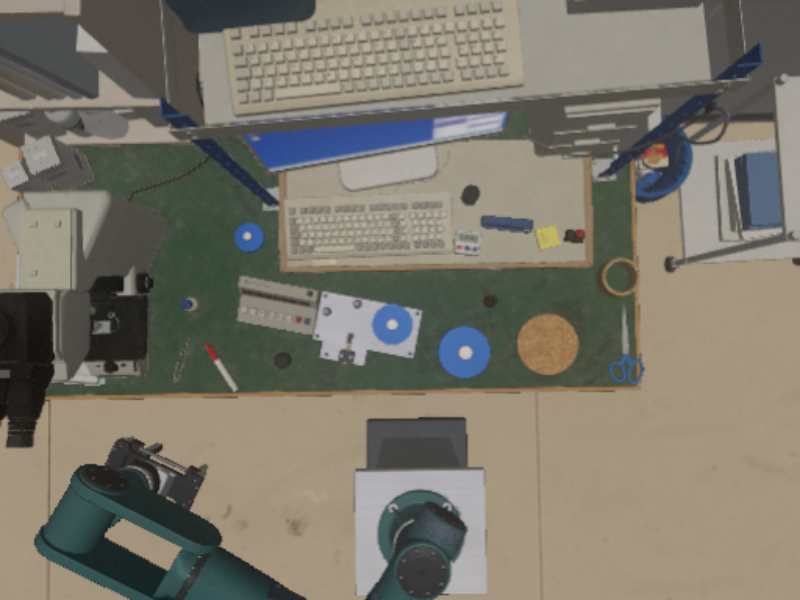

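View pics/s.png

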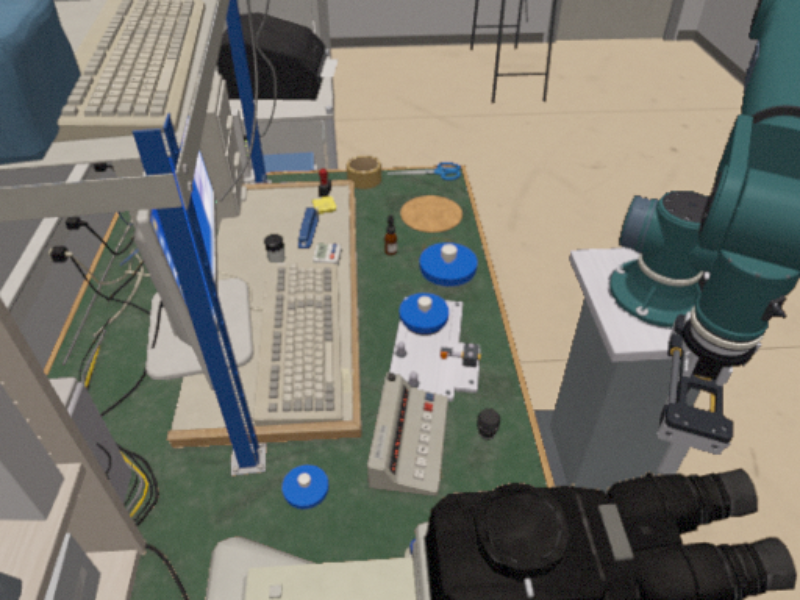

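The top view shows the middle cover on the nest at about (392,324), the mat at (548,344), pins at (357,304) and (326,311), and the roller at (347,340). The larger decoy is at (465,352), the bottle at (490,300) and the eyepiece at (282,360).

Run:
```python
from h import *
a=eyes.snapshot("top")
for k in("rotation","camera_matrix","D","eye"): print(k,np.array(a[k]).tolist())
print(models.tip_of(a,"pin_end"))
print(robot.get_obs())
```

```text
rotation [0.035803444437773724, 0.005037812903890826, -1.5857757540367636]
camera_matrix [[359.4922873938224, 0.0, 259.964836598735], [0.0, 359.4922873938224, 195.26056229889156], [0.0, 0.0, 1.0]]
D [0.004725837806151316, 0.0, 0.0, 0.0, 0.0]
eye [0.5035886025131593, 0.015746491200730846, 1.3875360307032418]
[{'xy': [208.0, 199.7], 'confidence': 0.39}, {'xy': [220.8, 201.8], 'confidence': 0.18}]
{'time': 0.3, 'joint_positions': array([ 1.02286948e+00,  8.74927177e-02,  1.37119944e+00,  3.10217506e-06,
        1.68362086e+00, -1.03102456e-01]), 'qvel': array([-0.00048742, -0.0019191 , -0.00201933, -0.00095512, -0.00165049,
       -0.00115661]), 'joint_torque': array([-1.48751900e-03, -3.39596379e+01, -3.02075243e+01,  7.17651495e-02,
        2.78083066e-02, -1.08545128e-04]), 'tool_pos': array([0.23665562, 0.49645214, 0.40429208]), 'ee_rot': array([-3.14087643e+00, -7.72059697e-05,  2.69676859e+00]), 'wrist_force': array([ 0.33039477, -0.08676853,  0.52773797]), 'wrist_torque': array([-0.03298449,  0.01694752, -0.01721029]), 'finger_force': 0.0, 'width': 0.09401415032747075}
```

```bash
sed -i 's/^def ray/from scipy.spatial.transform import Rotation as Ro\nRm=lambda p: Ro.from_euler("xyz",p["rotation"]).as_matrix()\ndef ray/; s/np.array(p\["rotation"\])/Rm(p)/' h.py
python3 - <<'E'
from h import *
a=eyes.snapshot("top"); b=eyes.snapshot("side")
Z=dict(seat=.012,housing=.040,pin_end=.012,pin_side=.012,roller=.012,cover=.024,cell=.012,mat=0,dropper_bottle=0,spare_eyepiece=0,nest=0)
for p,n in((a,"top"),(b,"side")):
    for q,z in Z.items():
        print(n,q,[(round(r["confidence"],2),np.round(r["xy"]).tolist(),np.round(at(p,r["xy"],z)[:2],4).tolist()) for r in models.tip_of(p,q)[:4]])
        if q in("mat","cover"):print('  mask',[(round(r["confidence"],2),np.round(r["xy"]).tolist(),int(r["mask"].sum())) for r in models.masks_of(p,q)[:4]])
# knob: white pixels near cover, top
for p,c,n in((a,(250,207),"kt"),(b,(272,200),"ks")):
    pass
cv2.imwrite("pics/c.png",np.hstack([cv2.resize(a["color"][175:245,190:280,::-1],(400,311)),cv2.resize(b["color"][180:260,240:330,::-1],(400,311))]))
E
```

```text
top seat [(0.8, [226.0, 203.0], [0.5245, 0.1528])]
top housing [(0.86, [221.0, 233.0], [0.413, 0.17])]
top pin_end [(0.39, [209.0, 198.0], [0.5462, 0.2188]), (0.35, [220.0, 232.0], [0.4131, 0.1773]), (0.33, [223.0, 207.0], [0.5113, 0.1648])]
top pin_side [(0.48, [180.0, 230.0], [0.426, 0.3289]), (0.38, [230.0, 193.0], [0.5618, 0.1351])]
top roller []
top cover [(0.86, [159.0, 151.0], [0.7266, 0.4031]), (0.83, [249.0, 207.0], [0.5094, 0.0637]), (0.58, [297.0, 222.0], [0.4511, -0.1152])]
  mask [(0.72, [252.0, 205.0], 558), (0.67, [299.0, 222.0], 879), (0.54, [160.0, 151.0], 289)]
top cell [(0.72, [210.0, 200.0], [0.5362, 0.2135]), (0.17, [225.0, 204.0], [0.5219, 0.1551])]
top mat [(0.77, [348.0, 220.0], [0.455, -0.3145])]
  mask [(0.92, [349.0, 219.0], 1187)]
top dropper_bottle [(0.38, [311.0, 193.0], [0.5576, -0.1766]), (0.28, [225.0, 207.0], [0.5116, 0.1576])]
top spare_eyepiece [(0.5, [180.0, 231.0], [0.4188, 0.3313]), (0.17, [210.0, 199.0], [0.5426, 0.2144])]
top nest [(0.81, [223.0, 207.0], [0.5098, 0.1657])]
side seat [(0.91, [272.0, 234.0], [0.5175, 0.183])]
side housing [(0.67
[... 228 characters left out ...]
[0.4805, 0.1695])]
side cover [(0.94, [274.0, 202.0], [0.5026, 0.0618]), (0.65, [194.0, 310.0], [0.7301, 0.4189]), (0.64, [288.0, 170.0], [0.4389, -0.0885])]
  mask [(0.91, [287.0, 168.0], 815), (0.86, [271.0, 197.0], 668), (0.67, [194.0, 312.0], 646)]
side cell [(0.56, [270.0, 205.0], [0.5127, 0.063]), (0.45, [262.0, 246.0], [0.5508, 0.2229]), (0.45, [276.0, 140.0], [0.4603, -0.2761])]
side mat [(0.86, [278.0, 140.0], [0.447, -0.2972])]
  mask [(0.72, [276.0, 137.0], 701)]
side dropper_bottle [(0.57, [252.0, 161.0], [0.5561, -0.1765])]
side spare_eyepiece [(0.55, [313.0, 276.0], [0.4231, 0.3259])]
side nest [(0.95, [274.0, 239.0], [0.5143, 0.1892]), (0.25, [271.0, 204.0], [0.5087, 0.0475])]
```

View pics/c.png

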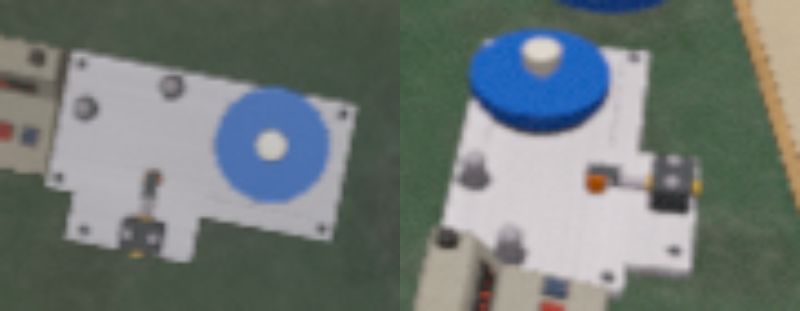

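The crop shows the covered cell at (271,145), the two pins, the plate corners, and the roller at (153,180). I'll fit the nest pose from the hand-picked points and the calibration.

Run:
```python
from h import *
from scipy.optimize import least_squares
a=eyes.snapshot("top"); b=eyes.snapshot("side")
T=[((77,50),(70,-60,12)),((357,105),(-180,-60,12)),((333,241),(-180,60,12)),((47,186),(70,60,12)),((86,104),(48,-13,40)),((172,84),(-21,-45,40))]
S=[((74,184),(-21,-45,12)),((110,258),(48,-13,12)),((250,52),(-180,60,12)),((222,292),(70,60,12))]
pt=lambda x:(190+(x[0]+.5)/4.444-.5,175+(x[1]+.5)/4.443-.5)
ps=lambda x:(240+(x[0]+.5)/4.444-.5,180+(x[1]+.5)/3.8875-.5)
W=lambda q,n:np.r_[q[0]+np.cos(q[2])*n[0]-np.sin(q[2])*n[1],q[1]+np.sin(q[2])*n[0]+np.cos(q[2])*n[1],n[2]]/np.array([1,1,1000.])
def W(q,n):
    c,s=np.cos(q[2]),np.sin(q[2]);n=np.array(n)/1000
    return [q[0]+c*n[0]-s*n[1],q[1]+s*n[0]+c*n[1],n[2]]
def f(q,which):
    r=[]
    if 't' in which: r+=[proj(a,W(q,n))-pt(x) for x,n in T]
    if 's' in which: r+=[proj(b,W(q,n))-ps(x) for x,n in S]
    return np.concatenate(r)
for w in("t","s","ts"):
    s=least_squares(f,[.52,.17,1.4],args=(w,)); print(w,np.round(s.x,4),np.round(s.fun,1))
q=s.x
# cover: knob in both, blue mask centroid in top
kt,ks=pt((271,145)),ps((141,54))
print("knob",at(a,kt,.062),at(b,ks,.057))
for p in(a,b):
  hsv=cv2.cvtColor(p["color"],cv2.COLOR_RGB2HSV); m=cv2.inRange(hsv,(100,120,60),(125,255,255))
  n,l,st,ce=cv2.connectedComponentsWithStats(m)
  for i in range(1,n):
    if st[i,4]>200 and 130<ce[i][0]<310 and 140<ce[i][1]<330:print("blue",st[i],ce[i],at(p,ce[i],.041))
c=at(a,kt,.062)[:2]; d=c-q[:2]; R=np.array([[np.cos(q[2]),-np.sin(q[2])],[np.sin(q[2]),np.cos(q[2])]])
print("cover in nest",R.T@d)
for p,n in((a,0),(b,1)):
  r=models.masks_of(p,"mat")[0]["mask"]; cs=max(cv2.findContours(r.astype(np.uint8),0,1)[0],key=len)
  P=np.array([at(p,x[0],.004)[:2] for x in cs]); print("mat",P.min(0),P.max(0),(P.min(0)+P.max(0))/2)
```

```text
t [0.5202 0.1702 1.361 ] [-0.4 -0.3  0.6 -0.1 -0.1  0.1  0.1 -0.2 -0.3  0.4  0.   0.1]
s [0.522  0.1791 1.3632] [ 0.1 -0.3 -0.1 -0.1 -0.2  0.3  0.1  0.2]
ts [0.521  0.1737 1.3586] [-1.2 -0.6 -0.3 -0.2 -1.   0.  -0.8 -0.5 -1.2  0.2 -0.9 -0.1  0.3 -1.8
  0.  -1.6  0.2 -0.8  0.1 -1.4]
knob [0.50748047 0.05691071 0.062     ] [0.50977847 0.05870571 0.057     ]
blue [150 143  19  18 252] [159.21031746 151.65079365] [0.72208705 0.398963   0.041     ]
blue [239 195  25  25 431] [250.74013921 207.13457077] [0.50795884 0.05700825 0.041     ]
blue [281 209  33  33 788] [296.6319797  225.00380711] [ 0.43869629 -0.11345915  0.041     ]
blue [  97  114   68  185 3329] [130.69600481 196.7437669 ] [0.94044586 0.02527903 0.041     ]
blue [268 155  38  28 737] [286.39484396 169.69335142] [ 0.44695828 -0.06917403  0.041     ]
blue [255 187  32  27 575] [270.86956522 200.73391304] [0.51226973 0.07345761 0.041     ]
blue [180 297  31  29 605] [195.14380165 311.63966942] [0.72620476 0.43392076 0.041     ]
cover in nest [-0.11700746 -0.01134042]
mat [ 0.37651314 -0.39883095] [ 0.52988984 -0.24497004] [ 0.45320149 -0.32190049]
mat [ 0.383568   -0.39252588] [ 0.53044    -0.24424531] [ 0.457004   -0.31838559]
```

Emit:
{"api": "step_arm", "payload": {
  "commands": [
    [[0,0,0,0,0,0.167,60],[0,0,0,0,0,0.167,60],[0,0,0,0,0,0.167,60],[0,0,0,0,0,0.167,60],[0,0,0,0,0,0.167,60],[0,0,0,0,0,0.167,60],[0,0,0,0,0,0.167,60],[0,0,0,0,0,0.167,60],[-37,36,8,0,0,0,60],[-37,36,8,0,0,0,60],[-37,36,8,0,0,0,60],[-37,36,8,0,0,0,60],[-37,36,8,0,0,0,60],[-37,36,8,0,0,0,60],[-37,36,8,0,0,0,60],[-37,36,8,0,0,0,60],[-37,36,8,0,0,0,60],[-37,36,8,0,0,0,60],[0,0,0,0,0,0,60],[0,0,0,0,0,0,60]]
  ]
}}

```text
time: 4.4
tool_pos: [0.5115, 0.0597, 0.3247]
ee_rot: [-3.141, -0.001, 1.36]
wrist_force: [-0.5, -0.3, -0.2]
width: 0.06
finger_force: 0.0
```

Emit:
{"api": "step_arm", "payload": {
  "commands": [
    [[-3,-3,15,0,0,0,60],[0,0,25,0,0,0,60],[0,0,20,0,0,0,60],[0,0,12,0,0,0,60],[0,0,8,0,0,0,60],[0,0,0,0,0,0,60]]
  ]
}}

```text
time: 5.15
tool_pos: [0.5078, 0.0575, 0.2443]
ee_rot: [-3.141, 0.0, 1.361]
wrist_force: [0.8, -0.2, -1.0]
width: 0.06
finger_force: 0.0
```

Run:
```python
from h import *
b=eyes.snapshot("side");a=eyes.snapshot("top")
cv2.imwrite("pics/g.png",np.hstack([cv2.resize(b["color"][150:250,220:320,::-1],(400,400)),cv2.resize(a["color"][170:250,200:280,::-1],(400,400))]))
```

```text
(no output)
```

View pics/g.png

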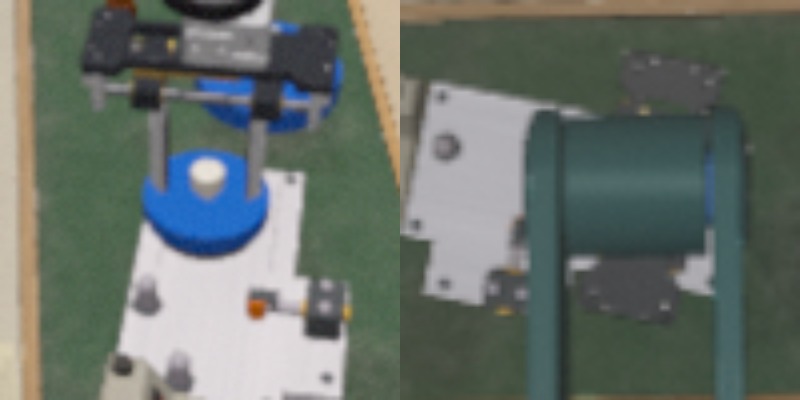

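The knob at (207,175) sits midway between the fingers at (158) and (255), so I'll close and lift.

Emit:
{"api": "step_arm", "payload": {
  "commands": [
    [[0,0,0,0,0,0,20],[0,0,0,0,0,0,20],[0,0,0,0,0,0,20],[0,0,0,0,0,0,20],[0,0,0,0,0,0,20],[0,0,0,0,0,0,20]]
  ]
}}

```text
time: 6.0
tool_pos: [0.5081, 0.0573, 0.2448]
ee_rot: [3.142, -0.0, 1.361]
wrist_force: [-0.5, -0.2, 1.0]
width: 0.0252
finger_force: 30.0
```

Emit:
{"api": "step_arm", "payload": {
  "commands": [
    [[0,0,-4,0,0,0,20],[0,0,-8,0,0,0,20],[0,0,-15,0,0,0,20],[0,0,-25,0,0,0,20],[0,0,-30,0,0,0,20],[0,0,-30,0,0,0,20],[0,0,-25,0,0,0,20],[-20,1,-5,0,0,0,20],[-35,2,0,0,0,0,20],[-45,3,0,0,0,0,20],[-50,4,0,0,0,0,20],[-50,4,0,0,0,0,20],[-50,4,0,0,0,0,20],[-50,4,0,0,0,0,20],[-40,3,0,0,0,0,20],[-25,1,0,0,0,0,20],[-15,1,0,0,0,0,20],[0,0,0,0,0,0,20],[0,0,0,0,0,0,20]]
  ]
}}

```text
time: 8.38
tool_pos: [0.4555, -0.3192, 0.387]
ee_rot: [3.141, -0.001, 1.362]
wrist_force: [-0.7, -0.3, -1.1]
width: 0.0253
finger_force: 30.0
```

Run:
```python
from h import *
b=eyes.snapshot("side");a=eyes.snapshot("top")
cv2.imwrite("pics/m.png",np.hstack([cv2.resize(b["color"][80:230,200:350,::-1],(400,400)),cv2.resize(a["color"][170:270,190:290,::-1],(400,400))]))
R=np.array([[np.cos(1.361),-np.sin(1.361)],[np.sin(1.361),np.cos(1.361)]])
for p in(a,b):
  for q in("cell","mat"):
    for r in models.masks_of(p,q)[:3]:
      cs=max(cv2.findContours(r["mask"].astype(np.uint8),0,1)[0],key=len)
      P=np.array([at(p,x[0],.038 if q=="cell" else .004)[:2] for x in cs]);c=(P.min(0)+P.max(0))/2
      print(q,r["confidence"],r["xy"],c,P.max(0)-P.min(0),"nest",R.T@(c-[.5205,.171]))
```

```text
cell 0.7 [249.2, 204.4] [0.50671182 0.05989642] [0.07914016 0.08271181] nest [-0.11153899 -0.00965265]
mat 0.86 [343.9, 219.0] [ 0.45318769 -0.3070403 ] [0.14583418 0.11682026] nest [-0.48157699 -0.03372063]
mat 0.61 [226.3, 215.7] [0.49909669 0.1224942 ] [0.17051671 0.26246192] nest [-0.0518997   0.01083216]
mat 0.49 [312.4, 193.2] [ 0.56078584 -0.18225327] [0.02707875 0.03091325] nest [-0.33711765 -0.11297128]
cell 0.38 [311.5, 268.0] [0.42971152 0.33399519] [0.03939508 0.05908222] nest [0.14051358 0.12274329]
mat 0.9 [275.1, 135.3] [ 0.457004   -0.31811264] [0.146872  0.1482595] nest [-0.49161176 -0.03975919]
```

View pics/m.png

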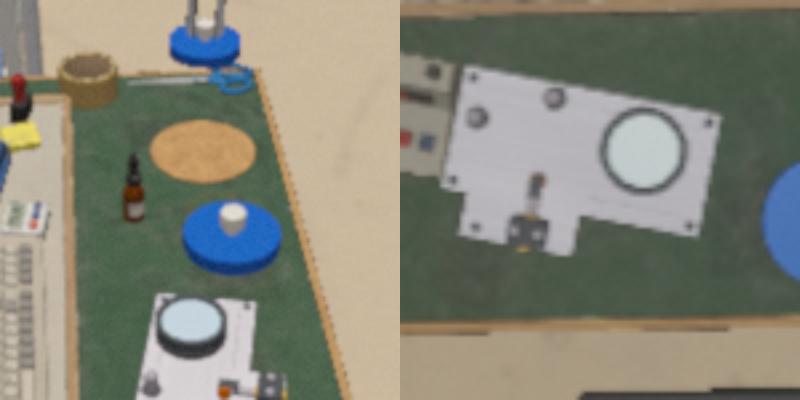

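The cover is held above the mat at (205,45), and the bare cell is in place on the plate at (644,150). Lowering now.

Emit:
{"api": "step_arm", "payload": {
  "commands": [
    [[0,0,15,0,0,0,20],[0,0,30,0,0,0,20],[0,0,35,0,0,0,20],[0,0,30,0,0,0,20],[0,0,20,0,0,0,20],[0,0,14,0,0,0,20],[0,0,8,0,0,0,20],[0,0,4,0,0,0,20],[0,0,3,0,0,0,20],[0,0,1,0,0,0,20],[0,0,1,0,0,0,20],[0,0,0,0,0,0,20],[0,0,0,0,0,0,20]]
  ]
}}

```text
time: 10.3
tool_pos: [0.4553, -0.32, 0.2258]
ee_rot: [3.141, 0.0, 1.361]
wrist_force: [-0.0, -0.6, -1.2]
width: 0.0253
finger_force: 30.0
```

Emit:
{"api": "step_arm", "payload": {
  "commands": [
    [[0,0,0.5,0,0,0,20],[0,0,0.5,0,0,0,20],[0,0,0.5,0,0,0,20],[0,0,0,0,0,0,20]]
  ]
}}

```text
time: 10.8
tool_pos: [0.4553, -0.32, 0.2248]
ee_rot: [3.141, 0.0, 1.361]
wrist_force: [-2.1, 1.8, 4.9]
width: 0.025
finger_force: 30.0
```

Emit:
{"api": "step_arm", "payload": {
  "commands": [
    [[0,0,0,0,0,0,30],[0,0,0,0,0,0,40],[0,0,0,0,0,0,60],[0,0,0,0,0,0,60],[0,0,-6,0,0,0,60],[0,0,-15,0,0,0,60],[0,0,-30,0,0,0,60],[0,0,-35,0,0,0,60],[0,0,-35,0,0,0,60],[0,0,-25,0,0,0,60],[20,-2,0,0,0,0,36],[40,-3.5,0,0,0,0,36],[50,-4,0,0,0,0,36],[50,-4,0,0,0,0,36],[50,-4,0,0,0,0,36],[50,-4,0,0,0,0,36],[40,-3.5,0,0,0,0,36],[19,-2.5,0,0,0,0,36],[0,0,0,0,0,0,36],[0,0,0,0,0,0,36]]
  ]
}}

```text
time: 13.3
tool_pos: [0.4944, -0.0023, 0.3696]
ee_rot: [-3.141, 0.0, 1.361]
wrist_force: [0.0, -0.1, -0.0]
width: 0.036
finger_force: 0.0
```

Run:
```python
from h import *
b=eyes.snapshot("side");a=eyes.snapshot("top")
cv2.imwrite("pics/p.png",np.hstack([cv2.resize(b["color"][90:240,200:350,::-1],(400,400)),cv2.resize(a["color"][160:280,270:390,::-1],(400,400))]))
```

```text
(no output)
```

View pics/p.png

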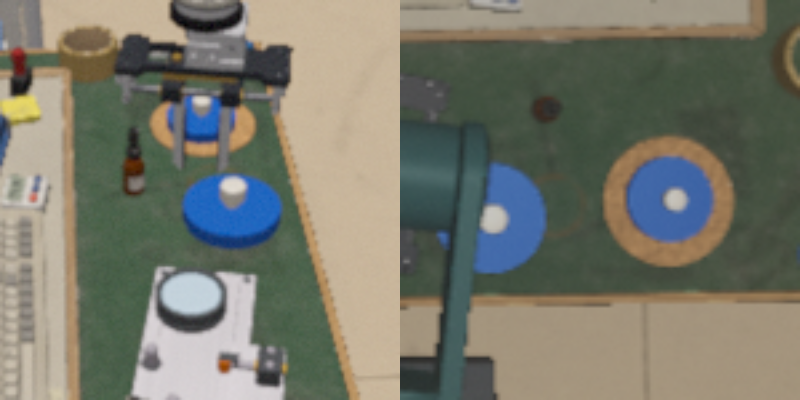

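The cover sits flat and well inside the mat at (670,200), and the bottle is untouched. I'll descend behind the cell.

Emit:
{"api": "step_arm", "payload": {
  "commands": [
    [[0,0,20,0,0,0,36],[0,0,35,0,0,0,36],[0,0,35,0,0,0,36],[0,0,30,0,0,0,36],[0,0,18,0,0,0,36],[0,0,10,0,0,0,36],[0,0,4,0,0,0,36],[0,0,0,0,0,0,36],[4,0,0,0,0,0,36],[4,0,0,0,0,0,36],[0,0,0,0,0,0,36]]
  ]
}}

```text
time: 14.78
tool_pos: [0.4967, 0.0059, 0.2186]
ee_rot: [3.141, -0.0, 1.362]
wrist_force: [-0.9, 0.2, 0.5]
width: 0.0359
finger_force: 0.0
```

Run:
```python
from h import *
b=eyes.snapshot("side")
cv2.imwrite("pics/q.png",cv2.resize(b["color"][140:240,230:330,::-1],(500,500)))
```

```text
(no output)
```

View pics/q.png

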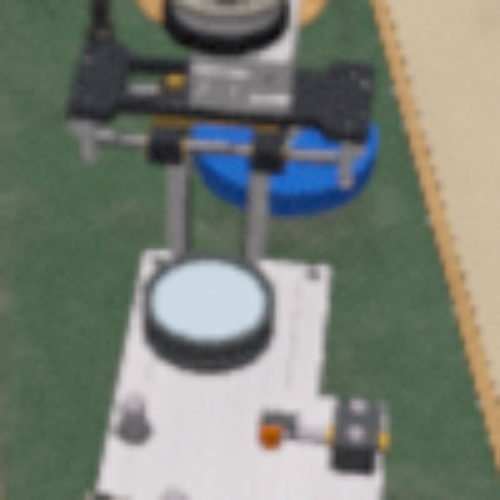

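Emit:
{"api": "step_arm", "payload": {
  "commands": [
    [[2,0,0,0,0,0,36],[2,0,0,0,0,0,36],[2,0,0,0,0,0,36],[2,0,0,0,0,0,36],[3,0,0,0,0,0,36],[4,-1.5,0,0,0,0,36],[4,-1.5,0,0,0,0,36],[4,-1.5,0,0,0,0,36],[4,-1.5,0,0,0,0,36],[4,-1.5,0,0,0,0,36],[4,-1.5,0,0,0,0,36],[4,-1.5,0,0,0,0,36],[4,-1.5,0,0,0,0,36],[4,-1.5,0,0,0,0,36],[4,-1.5,0,0,0,0,36],[3,-1,0,0,0,0,36],[1,0,0,0,0,0,36],[0,0,0,0,0,0,36]]
  ]
}}

```text
time: 17.08
tool_pos: [0.4923, 0.0628, 0.2181]
ee_rot: [-3.141, -0.0, 1.361]
wrist_force: [-1.2, -0.2, -0.2]
width: 0.0358
finger_force: 0.3
```

```bash
cat >> h.py <<'E'
def tn():
    o=robot.get_obs(); R=Ro.from_euler("z",1.361).as_matrix(); R[2,2]=1
    d=np.array(o["tool_pos"])-[.5205,.171,0]; return np.round(R.T@d*1000,1), np.round(R.T@np.array(o["wrist_force"]),1)
E
python3 - <<'E'
from h import *
b=eyes.snapshot("side");print(tn())
cv2.imwrite("pics/r.png",cv2.resize(b["color"][150:250,230:330,::-1],(600,600)))
E
```

```text
(array([-111.7,    5.1,  218.1]), array([-1.1, -0.3,  0.1]))
```

View pics/r.png

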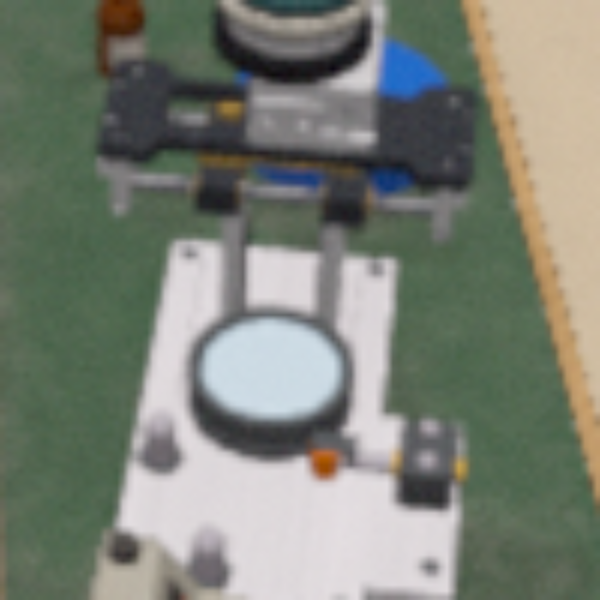

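The cell is seated between both fingers with its front edge just at the roller (325,455). I'll push on slowly and watch the force.

Emit:
{"api": "step_arm", "payload": {
  "commands": [
    [[2,0,0,0,0,0,36],[2,0,0,0,0,0,36],[2,0,0,0,0,0,36],[2,0,0,0,0,0,36],[2,0,0,0,0,0,36],[2,0,0,0,0,0,36],[2,0,0,0,0,0,36],[2,0,0,0,0,0,36],[2,0,0,0,0,0,36],[2,0,0,0,0,0,36]]
  ]
}}

```text
time: 18.38
tool_pos: [0.4967, 0.0823, 0.2183]
ee_rot: [3.141, -0.0, 1.361]
wrist_force: [2.3, -3.4, -0.9]
width: 0.036
finger_force: 1.7
```

```bash
python3 -c "from h import *;print(tn())"
```

```text
(array([-91.7,   4.8, 218.3]), array([-2.8, -2.9, -0.9]))
```

Emit:
{"api": "step_arm", "payload": {
  "commands": [
    [[2,0,0,0,0,0,36],[2,0,0,0,0,0,36],[2,0,0,0,0,0,36],[2,0,0,0,0,0,36],[2,0,0,0,0,0,36],[2,0,0,0,0,0,36]]
  ]
}}

```text
time: 19.12
tool_pos: [0.4977, 0.0905, 0.2182]
ee_rot: [-3.138, 0.013, 1.36]
wrist_force: [-5.4, -17.9, 6.4]
width: 0.0359
finger_force: 8.3
```

```bash
python3 -c "from h import *;print(tn())"
```

```text
(array([-83.4,   5.5, 218.2]), array([-18.6,   1.6,   6.4]))
```

Run:
```python
from h import *
b=eyes.snapshot("side");print(tn(),robot.get_obs()["wrist_torque"])
a=eyes.snapshot("top")
cv2.imwrite("pics/u.png",np.hstack([cv2.resize(b["color"][175:255,240:320,::-1],(400,400)),cv2.resize(a["color"][170:250,190:270,::-1],(400,400))]))
```

```text
(array([-83.2,   5.5, 218.2]), array([-17.1,   1.6,   6. ])) [-3.20479321  0.95386777 -0.30094248]
```

View pics/u.png

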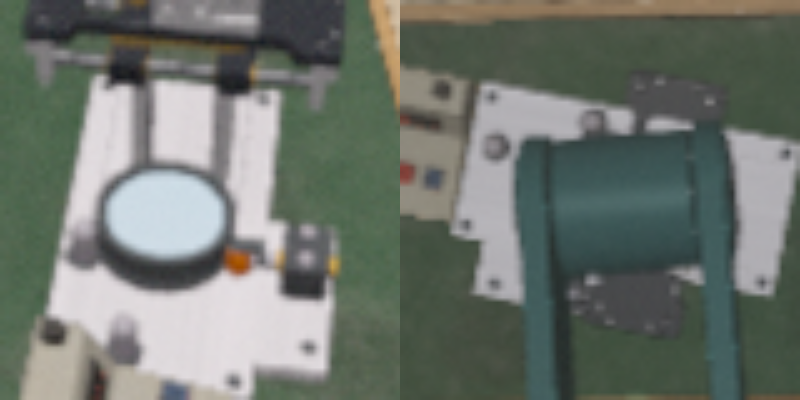

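The cell at (165,215) touches pin_side on its left, with the roller pushed out about 10 mm. The cradle is therefore about 5 mm too far to -y, so I'll back off and shift to nest +y.

Emit:
{"api": "step_arm", "payload": {
  "commands": [
    [[-4,-1,0,0,0,0,36],[-2,-3,0,0,0,0,36],[0,-1,0,0,0,0,36],[0,0,0,0,0,0,36]]
  ]
}}

```text
time: 19.73
tool_pos: [0.4928, 0.0893, 0.2182]
ee_rot: [-3.142, -0.0, 1.361]
wrist_force: [1.0, -3.0, -1.0]
width: 0.036
finger_force: 1.8
```

```bash
python3 -c "from h import *;print(tn())"
```

```text
(array([-85.6,  10.1, 218.2]), array([-2.8, -1.6, -1. ]))
```

Emit:
{"api": "step_arm", "payload": {
  "commands": [
    [[2,0,0,0,0,0,36],[2,0,0,0,0,0,36],[1,0,0,0,0,0,36],[0,0,0,0,0,0,36]]
  ]
}}

```text
time: 20.23
tool_pos: [0.4932, 0.092, 0.2182]
ee_rot: [-3.139, 0.008, 1.361]
wrist_force: [-3.2, -12.7, 4.5]
width: 0.0359
finger_force: 6.3
```

```bash
python3 -c "from h import *;print(tn())"
```

```text
(array([-82.9,  10.3, 218.2]), array([-13.1,   0.5,   4.5]))
```

Emit:
{"api": "step_arm", "payload": {
  "commands": [
    [[1,-2,0,0,0,0,36],[1,-1,0,0,0,0,36],[1,0,0,0,0,0,36],[0,0,0,0,0,0,36]]
  ]
}}

```text
time: 20.72
tool_pos: [0.4905, 0.095, 0.2183]
ee_rot: [-3.138, 0.011, 1.36]
wrist_force: [-4.9, -15.9, 5.7]
width: 0.0358
finger_force: 7.5
```

Run:
```python
from h import *
print(tn(),robot.get_obs()["joint_torque"].round(1))
b=eyes.snapshot("side")
cv2.imwrite("pics/v.png",cv2.resize(b["color"][165:245,240:320,::-1],(600,600),interpolation=cv2.INTER_CUBIC))
```

```text
(array([-80.5,  13.5, 218.3]), array([-16.5,   1.5,   5.7])) [  7.2 -28.7 -27.7   4.7  -1.9  -0.3]
```

View pics/v.png

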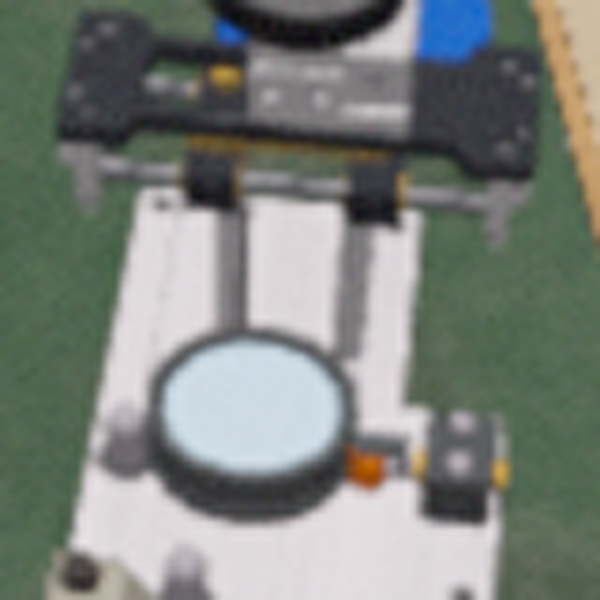

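The cell is deep in the gate now: its centre is at (255,410), it touches the pin, and the roller at (367,468) is about 15 mm out. I'll keep pushing slowly on force readings.

Emit:
{"api": "step_arm", "payload": {
  "commands": [
    [[1.5,0,0,0,0,0,36],[1.5,0,0,0,0,0,36],[1.5,0,0,0,0,0,36],[1.5,0,0,0,0,0,36],[0,0,0,0,0,0,36]]
  ]
}}

```text
time: 21.4
tool_pos: [0.4909, 0.0993, 0.2183]
ee_rot: [-3.135, 0.017, 1.36]
wrist_force: [-10.0, -21.6, 11.2]
width: 0.036
finger_force: 10.8
```

```bash
python3 -c "from h import *;print(tn())"
```

```text
(array([-76.3,  14. , 218.3]), array([-23.2,   5.2,  11.2]))
```

Emit:
{"api": "step_arm", "payload": {
  "commands": [
    [[1.5,0,0,0,0,0,36],[1.5,0,0,0,0,0,36],[1.5,0,0,0,0,0,36],[1.5,0,0,0,0,0,36],[0,0,0,0,0,0,36]]
  ]
}}

```text
time: 22.02
tool_pos: [0.4918, 0.1058, 0.2183]
ee_rot: [-3.134, 0.015, 1.36]
wrist_force: [-10.7, -18.7, 11.7]
width: 0.0359
finger_force: 9.5
```

```bash
python3 -c "from h import *;print(tn())"
```

```text
(array([-69.8,  14.5, 218.3]), array([-20.5,   6.5,  11.7]))
```

Emit:
{"api": "step_arm", "payload": {
  "commands": [
    [[1.5,0.5,0,0,0,0,36],[1.5,0.5,0,0,0,0,36],[1.5,0.5,0,0,0,0,36],[1.5,0.5,0,0,0,0,36],[0,0,0,0,0,0,36]]
  ]
}}

```text
time: 22.65
tool_pos: [0.4974, 0.1155, 0.2182]
ee_rot: [-3.141, -0.001, 1.362]
wrist_force: [-0.5, -0.0, 0.5]
width: 0.0359
finger_force: 0.0
```

```bash
python3 -c "from h import *;print(tn())"
```

```text
(array([-59.1,  11. , 218.2]), array([-0.1,  0.5,  0.5]))
```

Emit:
{"api": "step_arm", "payload": {
  "commands": [
    [[1.5,0.5,0,0,0,0,36],[1.5,0.5,0,0,0,0,36],[1.5,0.5,0,0,0,0,36],[0,0,0,0,0,0,36]]
  ]
}}

```text
time: 23.15
tool_pos: [0.4998, 0.119, 0.2182]
ee_rot: [3.142, -0.0, 1.361]
wrist_force: [-0.0, -0.6, 0.1]
width: 0.036
finger_force: 0.0
```

```bash
python3 -c "from h import *;print(tn())"
```

```text
(array([-55.2,   9.4, 218.2]), array([-0.6, -0.1,  0.1]))
```

The cell snapped through and the force fell to zero. I'll nudge gently to confirm it is home.

Emit:
{"api": "step_arm", "payload": {
  "commands": [
    [[1,3,0,0,0,0,36],[1,3,0,0,0,0,36],[1,0,0,0,0,0,36],[1,0,0,0,0,0,36],[1,0,0,0,0,0,36],[1,0,0,0,0,0,36],[0,0,0,0,0,0,36]]
  ]
}}

```text
time: 24.02
tool_pos: [0.5068, 0.1236, 0.2182]
ee_rot: [-3.142, -0.0, 1.361]
wrist_force: [0.1, -0.5, -0.4]
width: 0.0359
finger_force: 0.0
```

```bash
python3 -c "from h import *;print(tn())"
```

```text
(array([-49.2,   3.5, 218.2]), array([-0.5, -0.2, -0.4]))
```

Emit:
{"api": "step_arm", "payload": {
  "commands": [
    [[1,0,0,0,0,0,36],[1,0,0,0,0,0,36],[1,0,0,0,0,0,36],[0,0,0,0,0,0,36]]
  ]
}}

```text
time: 24.52
tool_pos: [0.5075, 0.1265, 0.2182]
ee_rot: [3.142, -0.0, 1.361]
wrist_force: [0.0, -0.4, 0.6]
width: 0.0359
finger_force: 0.0
```

```bash
python3 -c "from h import *;print(tn())"
```

```text
(array([-46.3,   3.4, 218.2]), array([-0.4, -0.1,  0.6]))
```

Emit:
{"api": "step_arm", "payload": {
  "commands": [
    [[1,0,0,0,0,0,36],[1,0,0,0,0,0,36],[1,0,0,0,0,0,36],[0,0,0,0,0,0,36]]
  ]
}}

```text
time: 25.02
tool_pos: [0.508, 0.1287, 0.2182]
ee_rot: [-3.141, 0.002, 1.361]
wrist_force: [-0.7, -5.4, 2.0]
width: 0.036
finger_force: 2.4
```

```bash
python3 -c "from h import *;print(tn())"
```

```text
(array([-44. ,   3.4, 218.2]), array([-5.5, -0.4,  2. ]))
```

Emit:
{"api": "step_arm", "payload": {
  "commands": [
    [[1,0,0,0,0,0,36],[1,0,0,0,0,0,36],[0,0,0,0,0,0,36]]
  ]
}}

```text
time: 25.4
tool_pos: [0.5082, 0.1295, 0.2182]
ee_rot: [-3.141, 0.006, 1.36]
wrist_force: [-3.3, -8.9, 2.7]
width: 0.0356
finger_force: 4.2
```

```bash
python3 -c "from h import *;print(tn())"
```

```text
(array([-43.1,   3.4, 218.2]), array([-9.4,  1.3,  2.7]))
```

Contact is firm at the pins. Retracting, then checking numerically.

Emit:
{"api": "step_arm", "payload": {
  "commands": [
    [[-3,0,0,0,0,0,36],[-5,0,0,0,0,0,36],[-7,0,0,0,0,0,36],[-10,0,-5,0,0,0,36],[-10,0,-20,0,0,0,36],[0,0,-30,0,0,0,36],[0,0,-40,0,0,0,36],[-20,0,-40,0,0,0,36],[-40,0,-20,0,0,0,36],[-50,0,0,0,0,0,36],[-50,0,0,0,0,0,36],[-50,0,0,0,0,0,36],[-40,0,0,0,0,0,36],[-20,0,0,0,0,0,36],[0,0,0,0,0,0,36]]
  ]
}}

```text
time: 27.28
tool_pos: [0.4444, -0.1682, 0.3735]
ee_rot: [3.141, -0.0, 1.358]
wrist_force: [-0.4, -0.6, -0.4]
width: 0.0359
finger_force: 0.0
```

Run:
```python
from h import *
R=np.array([[np.cos(1.361),-np.sin(1.361)],[np.sin(1.361),np.cos(1.361)]])
a=eyes.snapshot("top");b=eyes.snapshot("side")
N=lambda P,o:np.round(R.T@(P[:2]-np.array(o))*1000,1)
for p,o in((a,(.5202,.1702)),(b,(.522,.1791))):
  for r in models.masks_of(p,"cell")[:2]:
    cs=max(cv2.findContours(r["mask"].astype(np.uint8),0,1)[0],key=len)
    print("cell",r["confidence"],r["xy"],r["mask"].sum(),N(at(p,cv2.fitEllipse(cs)[0],.036),o))
  hsv=cv2.cvtColor(p["color"],cv2.COLOR_RGB2HSV)
  box=(slice(190,250),slice(190,300)) if p is a else (slice(190,270),slice(230,330))
  # pale bluish mirror
  m=np.zeros(hsv.shape[:2],np.uint8); m[box]=cv2.inRange(hsv,(80,12,120),(115,70,255))[box]
  n,l,st,ce=cv2.connectedComponentsWithStats(m); i=1+st[1:,4].argmax(); print("mirror",st[i],ce[i],N(at(p,ce[i],.036),o))
  m[:]=0; m[box]=cv2.inRange(hsv,(5,150,90),(20,255,255))[box]
  n,l,st,ce=cv2.connectedComponentsWithStats(m)
  for i in range(1,n): print("orange",st[i,4],ce[i],N(at(p,ce[i],.032 if p is a else .024),o))
  for q in("cover","dropper_bottle","spare_eyepiece"):
    print(q,[(r["confidence"],np.round(at(p,r["xy"],.004 if q=="cover" else 0)[:2],3)) for r in models.tip_of(p,q)[:3]])
```

```text
mirror [211 196  19  18 277] [220.09025271 204.39350181] [2.  0.6]
cover [(0.93, array([ 0.443, -0.124])), (0.83, array([0.732, 0.411])), (0.58, array([ 0.46 , -0.327]))]
dropper_bottle [(0.51, array([ 0.556, -0.172]))]
spare_eyepiece [(0.64, array([0.415, 0.333]))]
cell 0.62 [272.1, 230.9] 662 [ 6.1 -0.9]
mirror [259 219  25  19 379] [270.83377309 227.83641161] [-0.5 -0.6]
orange 10 [287.  227.2] [-20.1  44.5]
orange 1 [259. 256.] [ 94.5 -21.6]
orange 3 [258.33333333 258.33333333] [102.6 -22.3]
orange 3 [256.66666667 268.33333333] [135.7 -22.2]
cover [(0.9, array([ 0.45 , -0.321])), (0.72, array([0.736, 0.413])), (0.66, array([ 0.443, -0.124]))]
dropper_bottle [(0.49, array([ 0.554, -0.169]))]
spare_eyepiece [(0.59, array([0.435, 0.323]))]
```

```bash
python3 -c "from h import *;print(robot.close_job())"
```

```text
the job is handed in; nothing more can be done
None
```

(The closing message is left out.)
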